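# Mix a tube on the vortex mixer at its lowest speed

### The job

The vortex mixer's speed dial was left turned up: turn it anticlockwise all the way down to its lowest stop before anything presses the cup. Then take the tall capped tube out of the rack and hold it upright with its conical tip in the middle of the mixer's rubber cup, pressing gently straight down so that the cup sinks and closes the touch switch under it. Finish while holding it like that, the tube still gripped between the fingers and pressed lightly on the cup, and leave the two short tubes, the tip box and the pipette where they are.

Things in the scene. Friction and masses are not known exactly. Their poses are not given: they have to be found in the camera images.
- mixer: Vortex mixer, fixed: blue housing 170 mm deep (x), 130 wide (y). Origin: centre of underside; x from front to back, y left seen from the front, z up. Rear half: flat top at z 118 mm, the rubber cup above it to z 162, axis at x 40, y 0. Front half: panel sloping 30 deg, from z 118 at x -5 to z 72 at x -85, with the black speed dial (y 22 mm) and a low rocker switch (y -42, 5 mm high), not used.
- dial (a joint): Angle of the speed dial in rad: 0 at its lowest stop, growing clockwise as seen facing the panel, up to 4.7; so turning it down is anticlockwise. It starts between 0.7 and 2.2, turns with light friction (0.03 N m) and stays where it is left.
- dial_grip (a point): Point on the dial's axis 15 mm above the panel, 12 mm below its flat top: the place to grip. Round fluted knob, 36 mm in diameter, top 27 mm above the panel, its white index line pointing to the panel's lower left (mixer -x, +y) at the lowest stop. Site z: the dial's axis, square to the panel (30 deg from vertical, leaning to the mixer's front); the point turns with the dial.
- head (a joint): How far the rubber cup is pressed down, in m: 0 up, 0.006 at its bottom stop. It slides straight down on a spring: starts to move at about 1.5 N, the touch switch closes at 0.002 (2.9 N), full travel takes about 5.7 N, beyond that it is hard. It springs back up when let go.
- cup (a point): Centre of the floor inside the rubber cup, 146 mm above the bench while the cup is up; moves down with it. The cup is open at the top, 60 mm across outside, about 46 mm inside at the rim, narrowing to about 39 mm at the floor, 16 mm deep.
- rack: Grey tube rack, fixed: 60 mm (x) by 200 mm (y), 60 mm high. Origin: centre of its underside. One row of four round holes 31 mm wide at y -67.5, -22.5, 22.5 and 67.5 mm; tube tips rest 3 mm above the bench in shallow seats. Three holes are filled: one tall tube and two short ones, in any order.
- tube: The tall capped tube, standing in the rack: 116 mm long, 29 mm in diameter, lower 15 mm conical to a flat tip 8 mm wide, ribbed screw cap 34 mm in diameter and 20 mm high at its top; about 45 to 90 g. Origin: centre of the tip; z up its axis to the cap. In the rack its cap spans z 99 to 119 mm, above the short tubes, whose caps end at z 87 mm.
- tube_cap (a point): Centre of the tall tube's cap, 106 mm up its axis from the tip and 10 mm below the top of the cap.
- short_a: A short capped tube in the rack, 84 mm long, otherwise like the tall one; to be left alone. Origin: centre of the tip.
- short_b: The other short capped tube, the same; to be left alone. Origin: centre of the tip.
- tip_box: Closed pipette tip box, 122 by 84 mm, 64 mm high, loose on the bench at the left; to be left alone. Origin: centre of its underside.
- pipette: Hand pipette lying on the bench at the right, beyond the rack, 249 mm long along its x, 26 mm high, loose; to be left alone. Origin: on the bench under its middle.
Not all that is in view belongs to the job. Of the things like the mixer, leave any that is pink; of the rest the larger one is meant. What is shaped like the tube but yellow is not meant.

How it is judged:
On the way, in this order (a step that is already met when the one before it is completed fails the run):
1. the speed dial is turned down to its lowest stop (value of joint dial below 0.08 rad), for 0.2 s.
2. the tall tube is held in the fingers, lifted clear of the rack (height (world z) of tube above 0.065 m and contact force between tube and the fingers above 1 N and contact force between tube and rack below 0.1 N), for 0.2 s.
At the end, for the whole second after the job is handed in: Dial at its lowest stop (within 0.1 rad); the tall tube gripped in the fingers, still, upright within 8 degrees, its tip on the cup's floor within 7 mm of the middle, the cup pressed down over 2 mm with at most 12 N; the robot itself does not touch the mixer (value of joint dial below 0.1 rad and value of joint head above 0.002 m and contact force between tube and mixer between 1.5 and 12 N and horizontal distance between tube and cup below 0.007 m and z of tube in the frame of cup below 0.006 m and angle between tube's own z axis and vertical below 0.14 rad and contact force between tube and the fingers above 1 N and z of the grasp point in the frame of tube below 0.119 m and contact force between each of the arm, the fingers and mixer below 0.5 N and linear speed of tube below 0.02 m/s); the arm keeps its last pose, push and grip.
It fails at once if the cup is pressed down while the dial is still turned up (value of joint head above 0.0015 m and value of joint dial above 0.15 rad).
It fails at once if the tube is driven hard onto the mixer (over 25 N) (contact force between tube and mixer above 25 N).
It fails at once if a short tube is disturbed (moved over 20 mm) (distance of any of short_a, short_b from where it was at the start of the episode above 0.02 m).
It fails at once if the tip box is pushed (over 20 mm) (distance of tip_box from where it was at the start of the episode above 0.02 m).
It fails at once if the pipette is pushed (over 20 mm) (distance of pipette from where it was at the start of the episode above 0.02 m).
It also fails if it takes over 67 s, if anything falls off the work surface, if the arm or the gripper's body presses on something with over 40 N, if the wrist force passes 120 N, or if a joint passes its speed limit or range.

### The arm

A 6-joint arm with a two-finger parallel gripper is mounted at the origin on the work surface. World frame = base frame: x ahead of the robot, y to its left, z up, the work surface at z = 0. Lengths are in m, angles in rad, forces in N, time in s.
With the tool pointing down it reaches from about 0.3 to 0.875 m from the base axis. Payload 6.4 kg.
Tool frame: the origin (TCP) lies midway between the tips of the shut fingers; the grasp point (between the pads) lies ctrl.grip_depth behind it (ctrl.grip_depth is the distance from the TCP to the grasp point, in m); x points along the fingers, y is the direction in which the jaws open and shut, and the axes are right-handed (so a half turn about x gives the same grasp; the last joint's range is limited). The gripper opens to 85 mm and grips with 20 to 120 N. Pads are 22 mm wide; open, the fingers measure 114 mm over their backs; the gripper's body (76 mm by 85 mm) begins 54 mm behind the grasp point. The pads swing forward as they close: fully open they stand 13 mm farther back than shut.
Start: joints at [-1.498, 0.181, 1.607, -0, 1.354, -0.206], TCP at [0.158, -0.553, 0.198] pointing down, gripper open.
Joint ranges: [-2.99, 2.99], [-0.89, 2.07], [0.3, 2.58], [-1.14, 4.28], [0, 2.63], [-3.12, 3.12]. Speed limits (rad/s): [2.57, 2.57, 3.01, 3.14, 3.14, 3.14].

### API

Orientations are given as a unit quaternion [w, x, y, z].
In Python, from bench import ctrl gives the robot as it stands.
- The arm moves only by the tool carry_out, never from a script. Its argument "motion" is one flat list of numbers, 7 for each row, row after row: the turn, a rotation vector about the tool's x, y, z in degrees, then the shift along the tool's x, y, z in m, then the gripper's target within -1 to 1 (shut at 1, half-way at 0, fully open at -1). A call has 1 to 10 rows; each row shifts and turns the pose as measured when the row begins, along the tool's axes as they then stand; what a row does not reach is not made up. A row lasts 1/10 s, in which the tool goes at most 50 mm and 8.59 degrees, less where a joint would pass 70% of its speed; a pose out of reach is approached as far as the arm can. A call with a gripper value outside its range is refused whole. The fingers move at their own pace and stop on an object; the grip force is fixed at half the most. Time passes only in rows, so rows that do not move let the fingers close. It gives the time, the measured TCP pose, the force and the opening at its end, in the units of the state.
- ctrl.get_obs(): the state, without advancing time (a new reading comes with each control period).
- ctrl.camera(name): name is "scene" or "top"; returns the picture (420x560x3 uint8, blue, green, red); there is no depth.
- ctrl.camera_params(name): a dict with "mtx" (3x3 intrinsics, pixels), "k1" (the pictures are not rectified: a ray, as slopes to the right and down, at radius r is drawn at 1 + k1 r^2 times it, then the intrinsics apply), "pose" (4x4, takes a point from camera to world coordinates). Camera axes: x right, y down, z forward; pixel columns grow to the right and rows downward; lengths in m; the calibration is good to about 2 mm. A picture is of the moment at which its call begins. camera_params takes no time and is no camera call.
- ctrl.hand_in(): hands the job in, once; it reports no verdict.
Trained networks look in the newest picture that a camera, given by its name, has taken for a name from the list of things; names that differ only in an ending like _2 or _b are one class to them, and where a whole thing is asked for, a point or a joint stands for the part that bears it (a point fixed in the world has none). Each returns a list of dicts, best first, with "conf" (0 to 1); they miss things now and then, are a little off and sometimes report something else, mostly with a low value. They report only what shows in the picture. A call takes as long as a camera call. They do not tell look-alikes from the thing itself.
- ctrl.boxes_of(camera, thing): "point" ([x, y, z] in m, in the coordinates of the camera as it stood for that picture, good to about 4 mm: the middle of the surface that is visible of it).
- ctrl.trace(camera, thing): "pixels" (420x560 bool, what is visible of it).
- ctrl.landmark_of(camera, thing): "point" ([x, y, z] in m, in the coordinates of the camera as it stood for that picture, good to about 4 mm: a listed point, or the origin of a listed thing).
The state is a dict: "time_s": time; "q": joint angles; "dq": joint speeds; "joint_efforts": joint torques, N m; "eef_pos": TCP position; "eef_rot": TCP orientation; "wrist_force": force on the tool from outside, world axes, zero at the start; "torque": the same for the moment, N m; "opening": opening from 0.0 (shut) to 1.0 (fully open).
Only numpy, scipy, OpenCV 4.12 (cv2) and the standard library are available. Lean on these libraries where they do the work, as an engineer would, in place of code of your own. Each camera call takes 0.05 s, during which the arm holds its last target. There are 200 camera calls.

## Working session

There is one attempt and no reset: what is moved stays moved. The work goes in short steps, Python scripts to look and compute and a tool call to move; the robot and the scene stay as the last step left them, time stands still between calls to the robot, and variables do not carry over. Pictures are saved under pics/ and viewed, about 8 in all and at most 12, crops included, and the job is handed in when it is done.

Besides the shell and the picture viewer there is one more tool, called after ">>>" in YAML: its name, and indented under it one key for each argument. carry_out: Moves the arm, as the interface text tells. Its arguments: {"type":"object","properties":{"motion":{"type":"array"}},"required":["motion"]}

```bash
mkdir -p pics; ls; cat > h.py <<'E'
import numpy as np, cv2
from bench import ctrl
from scipy.spatial.transform import Rotation as R
def toW(cam,p):
    T=np.array(ctrl.camera_params(cam)["pose"]); return T[:3,:3]@np.array(p)+T[:3,3]
def proj(cam,P):
    c=ctrl.camera_params(cam);T=np.array(c["pose"]);p=T[:3,:3].T@(np.array(P)-T[:3,3]);s=p[:2]/p[2]
    s=s*(1+c["k1"]*(s@s));M=np.array(c["mtx"]);return (M[:2,:2]@s+M[:2,2])
def ray(cam,uv,z):
    c=ctrl.camera_params(cam);T=np.array(c["pose"]);M=np.array(c["mtx"])
    d=np.linalg.inv(M)@[uv[0],uv[1],1];d=d[:2];s=d.copy()
    for _ in range(20): s=d/(1+c["k1"]*(s@s))
    v=T[:3,:3]@[s[0],s[1],1];o=T[:3,3];return o+v*(z-o[2])/v[2]
def tool():
    o=ctrl.get_obs();q=o["eef_rot"];return np.array(o["eef_pos"]),R.from_quat([q[1],q[2],q[3],q[0]]),o
def delta(P,Rt=None):
    p,r,o=tool();print("shift tool",np.round(r.inv().apply(np.array(P)-p),4))
    if Rt is not None: print("rotvec deg",np.round((r.inv()*Rt).as_rotvec(degrees=True),2))
E
python3 - <<'E'
from h import *
a=ctrl.camera("scene");b=ctrl.camera("top")
cv2.imwrite("pics/s.png",a);cv2.imwrite("pics/t.png",b)
print(ctrl.grip_depth)
p,r,o=tool();print(r.as_matrix().round(3),o["time_s"])
for cam in("scene","top"):
  print(cam,np.round(ctrl.camera_params(cam)["pose"],3).tolist())
  for n in("mixer","dial_grip","cup","rack","tube","tube_cap","short_a","tip_box","pipette"):
    for d in ctrl.landmark_of(cam,n): 
      w=toW(cam,d["point"]);print(n,round(d["conf"],2),w.round(3),proj(cam,w).round())
E
```

```text
pics
0.0187
[[-0.     0.275 -0.961]
 [ 0.002 -0.961 -0.275]
 [-1.    -0.002 -0.   ]] 0.1
scene [[0.818, 0.303, -0.488, 1.055], [0.575, -0.424, 0.7, -0.776], [0.005, -0.854, -0.521, 0.691], [0.0, 0.0, 0.0, 1.0]]
mixer 0.96 [ 0.655 -0.301  0.002] [250. 338.]
mixer 0.95 [0.588 0.126 0.001] [325. 233.]
mixer 0.72 [ 0.641 -0.09  -0.001] [299. 282.]
dial_grip 0.88 [ 0.602 -0.29   0.113] [231. 284.]
dial_grip 0.65 [ 0.601 -0.08   0.072] [288. 250.]
cup 0.85 [ 0.695 -0.287  0.145] [269. 290.]
cup 0.57 [ 0.666 -0.077  0.103] [313. 248.]
cup 0.54 [0.62  0.148 0.146] [343. 188.]
rack 0.56 [ 0.481 -0.218 -0.003] [214. 285.]
tube 0.88 [ 0.484 -0.284  0.006] [196. 298.]
tube 0.64 [ 0.392 -0.288  0.001] [167. 285.]
tube_cap 0.82 [ 0.39  -0.286  0.107] [161. 249.]
tube_cap 0.61 [ 0.478 -0.286  0.111] [188. 262.]
short_a 0.77 [ 0.485 -0.154  0.004] [233. 270.]
short_a 0.74 [ 0.482 -0.243  0.005] [207. 289.]
tip_box 0.18 [0.53 0.12 0.11] [308. 194.]
pipette 0.68 [ 0.509 -0.458 -0.   ] [144. 354.]
top [[-0.006, -0.996, 0.09, 0.411], [-1.0, 0.008, 0.011, -0.009], [-0.012, -0.09, -0.996, 1.231], [0.0, 0.
[... 248 characters left out ...]
dial_grip 0.52 [ 0.481 -0.156  0.002] [342. 220.]
dial_grip 0.45 [ 0.6   -0.081  0.079] [317. 174.]
dial_grip 0.44 [ 0.475 -0.291  0.005] [390. 222.]
cup 0.79 [0.617 0.144 0.142] [230. 164.]
cup 0.69 [ 0.696 -0.288  0.145] [398. 133.]
cup 0.54 [ 0.668 -0.079  0.1  ] [316. 148.]
rack 0.95 [ 0.482 -0.223  0.002] [365. 219.]
tube 0.77 [ 0.477 -0.29   0.005] [389. 221.]
tube 0.66 [ 0.385 -0.288 -0.002] [389. 254.]
tube_cap 0.78 [ 0.39  -0.293  0.105] [400. 252.]
tube_cap 0.59 [ 0.48  -0.288  0.113] [398. 217.]
short_a 0.68 [ 0.486 -0.156  0.003] [342. 218.]
short_a 0.67 [ 0.478 -0.245  0.003] [373. 221.]
tip_box 0.78 [0.482 0.446 0.001] [132. 221.]
pipette 0.92 [ 0.512 -0.46   0.005] [449. 208.]
```

```bash
python3 -c "
import cv2,numpy as np
a=cv2.imread('pics/s.png');b=cv2.imread('pics/t.png');cv2.imwrite('pics/st.png',cv2.resize(np.vstack([a,b]),None,fx=.71,fy=.71))"
```

```text
(no output)
```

View pics/s.png

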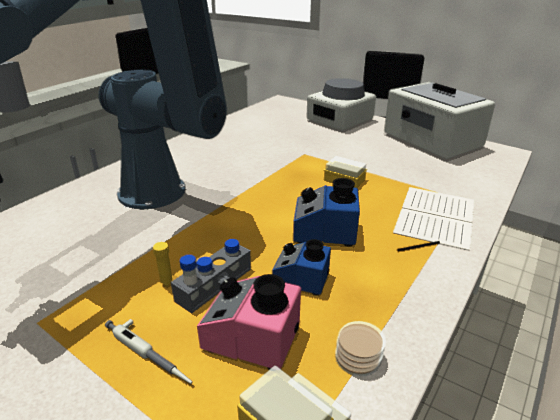

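View pics/t.png

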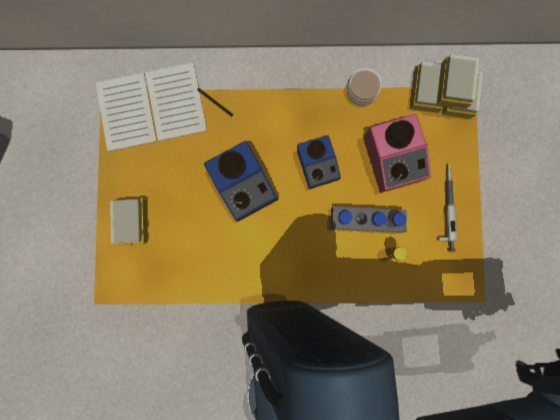

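The scene picture shows three mixers: the target large blue one at about (327,213), a small blue one at (303,267) and a pink one at (250,320). The rack is at (212,275) with three blue caps, and a yellow look-alike tube stands at (163,262). The top picture agrees: large blue (241,180), small blue (318,162), pink (397,152), blue caps (345,217), (379,218), (399,219), yellow (400,254).

Candidates:
- **Mixer:** I choose the large blue one, dial at top (241,199). The small blue and pink ones are excluded by the description.
- **Tube:** I choose the blue-capped tall one, probably top (398,218). The yellow one at (400,254) and the short ones at (345,217) and (379,218) are excluded.

I'll check both choices in one close crop.

```bash
python3 - <<'E'
from h import *
a=cv2.imread('pics/s.png');b=cv2.imread('pics/t.png')
f=lambda im,x,y:cv2.resize(im[y:y+90,x:x+100],(400,300) if 0 else (400,360),interpolation=cv2.INTER_CUBIC)[:300*0+290]
A=np.hstack([f(a,285,165),f(a,140,225)]);B=np.hstack([f(b,190,135),f(b,320,190)])
cv2.imwrite('pics/c.png',np.vstack([A,B]))
for cam in("scene","top"):
  for n in("dial_grip","cup","mixer","tube_cap","tube"):
    for d in ctrl.boxes_of(cam,n):
      w=toW(cam,d["point"]);print(cam,n,round(d["conf"],2),w.round(3),proj(cam,w).round())
# mixer yaw from top outline of housing
hsv=cv2.cvtColor(b,cv2.COLOR_BGR2HSV)
for d in ctrl.trace("top","mixer"):
    m=d["pixels"].astype(np.uint8);
    ys,xs=np.nonzero(m);print(round(d["conf"],2),xs.mean(),ys.mean(),m.sum())
    if abs(xs.mean()-241)<12:
        c=max(cv2.findContours(m,0,1)[0],key=cv2.contourArea);r=cv2.minAreaRect(c);bp=cv2.boxPoints(r);print(r,[ray("top",q,0.06).round(3) for q in bp])
E
```

```text
scene dial_grip 0.85 [ 0.611 -0.3    0.118] [231. 287.]
scene dial_grip 0.53 [0.534 0.107 0.113] [307. 195.]
scene cup 0.86 [0.625 0.137 0.152] [342. 188.]
scene cup 0.59 [ 0.697 -0.288  0.154] [269. 287.]
scene cup 0.48 [ 0.666 -0.077  0.109] [313. 246.]
scene mixer 0.93 [ 0.687 -0.337  0.108] [249. 318.]
scene mixer 0.88 [0.613 0.093 0.097] [329. 212.]
scene mixer 0.61 [ 0.666 -0.114  0.069] [304. 268.]
scene tube_cap 0.69 [ 0.402 -0.293  0.079] [164. 262.]
scene tube_cap 0.59 [ 0.488 -0.297  0.1  ] [188. 270.]
scene tube 0.68 [ 0.401 -0.296  0.083] [162. 261.]
scene tube 0.54 [ 0.494 -0.162  0.078] [232. 249.]
top dial_grip 0.75 [0.53  0.121 0.119] [240. 199.]
top dial_grip 0.69 [ 0.606 -0.296  0.113] [400. 169.]
top dial_grip 0.52 [ 0.6   -0.08   0.086] [317. 174.]
top cup 0.97 [0.617 0.142 0.152] [230. 164.]
top cup 0.57 [ 0.702 -0.297  0.152] [403. 130.]
top cup 0.51 [ 0.671 -0.083  0.107] [318. 146.]
top mixer 0.97 [0.576 0.123 0.117] [239. 182.]
top mixer 0.78 [ 0.636 -0.083  0.084] [317. 161.]
top mixer 0.55 [ 0.654 -0.289  0.118] [397. 151.]
top tube_cap 0.59 [ 0.391 -0.285  0.113] [398. 252.]
top tube_cap 0.46 [ 0.484 -0.284  0.12 ] [397. 216.]
top tube 0.6 [ 0.478 -0.287  0.122] [399. 218.]
top tube 0.51 [ 0.389 -0.28   0.117] [396. 253.]
0.87 397.87907100907637 152.21035771489588 3746
0.85 240.68065197706008 180.44612134017507 3313
((240.52139282226562, 180.69509887695312), (67.90255737304688, 49.75696563720703), 61.11341857910156) [array([0.638, 0.233, 0.06 ]), array([0.704, 0.112, 0.06 ]), array([0.538, 0.022, 0.06 ]), array([0.473, 0.141, 0.06 ])]
0.72 318.35169210351694 161.23556735235567 1507
0.16 241.22058823529412 199.41176470588235 204
((241.0, 199.5), (15.0, 14.0), 90.0) [array([0.556, 0.145, 0.06 ]), array([0.556, 0.106, 0.06 ]), array([0.515, 0.106, 0.06 ]), array([0.515, 0.145, 0.06 ])]
```

View pics/c.png

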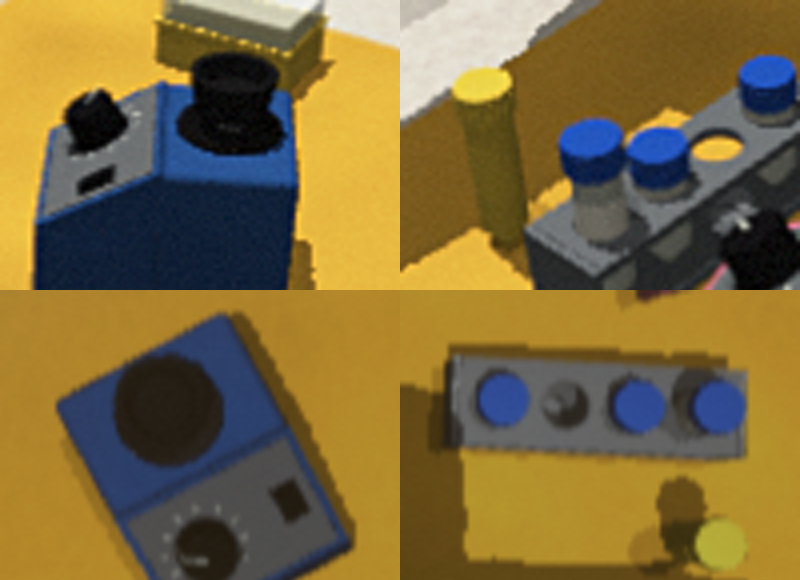

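The crop shows the tall tube standing clearly higher than its neighbour in the end hole (scene (188,262), top (398,218)). The empty hole is between the two short tubes. The large blue mixer's dial index points towards world +y, so it is about 1.3 rad above the stop. Positions agree: mixer yaw about 29°, dial grip about (0.530, 0.121, 0.108), cup about (0.619, 0.146). I'll move to above the dial.

>>> carry_out:
  motion: [0,0,0,-0.05,0,0,-1,0,0,0,-0.05,0,0,-1,0,0,0,0,-0.033,-0.0285,-1,0,0,0,0,-0.033,-0.0285,-1,0,0,0,0,-0.033,-0.0285,-1,0,0,0,0,-0.033,-0.0285,-1,0,0,0,0,-0.033,-0.0285,-1,0,0,0,0,-0.033,-0.0285,-1,0,0,0,0,-0.033,-0.0285,-1,0,0,0,0,-0.033,-0.0285,-1]

```text
time_s: 2.55
eef_pos: [0.3074, -0.23, 0.3024]
eef_rot: [0.096, 0.702, 0.094, -0.7]
wrist_force: [0.6, -1.1, 0.3]
opening: 0.998
```

>>> carry_out:
  motion: [0,0,0,0,-0.033,-0.0285,-1,0,0,0,0,-0.033,-0.0285,-1,0,0,0,0,-0.033,-0.0285,-1,0,0,0,0,-0.033,-0.0285,-1,0,0,0,0,-0.033,-0.0285,-1,0,0,0,0,-0.033,-0.0285,-1,0,0,0,0,-0.033,-0.0285,-1,0,0,0,0,-0.033,-0.0285,-1]

```text
time_s: 3.35
eef_pos: [0.4612, 0.0994, 0.3049]
eef_rot: [0.098, 0.705, 0.091, -0.697]
wrist_force: [1.6, -1.5, 0.3]
opening: 1.0
```

```bash
cat >> h.py <<'E'
yaw=np.radians(29);c,s=np.cos(yaw),np.sin(yaw)
n=np.array([-.5*c,-.5*s,.8660])
Y=np.array([s,-c,0]);Rd=R.from_matrix(np.column_stack([-n,Y,np.cross(-n,Y)]))
G=np.array([.530,.121,.108])
E
python3 - <<'E'
from h import *
p,r,o=tool();print(p.round(3),np.round(o["q"],2),o["time_s"]);delta(G+.09*n,Rd)
E
```

```text
[0.461 0.099 0.305] [-0.03 -0.14  1.72 -0.01  1.55  1.27] 3.35
shift tool [ 0.1194  0.0068 -0.0271]
rotvec deg [-13.17  29.33  -4.24]
```

>>> carry_out:
  motion: [-2.6,6,-0.8,0,0,0,-1,-2.6,6,-0.8,0,0,0,-1,-2.6,6,-0.8,0,0,0,-1,-2.6,6,-0.8,0,0,0,-1,-2.6,6,-0.8,0,0,0,-1,0,0,0,0,0,0,-1]

```text
time_s: 3.95
eef_pos: [0.4623, 0.1103, 0.2977]
eef_rot: [0.129, 0.84, 0.227, -0.475]
wrist_force: [-0.2, 0.2, -0.8]
opening: 0.999
```

```bash
python3 - <<'E'
from h import *
p,r,o=tool();print(p.round(3),np.round(o["q"],2),o["time_s"]);delta(G+.08*n,Rd);delta(G-.010*n,Rd)
E
```

```text
[0.462 0.11  0.298] [-0.33 -0.56  2.13  0.43  1.23  0.63] 3.95
shift tool [0.1155 0.024  0.0417]
rotvec deg [ 1.12 -1.06  0.65]
shift tool [0.2055 0.025  0.0434]
rotvec deg [ 1.12 -1.06  0.65]
```

>>> carry_out:
  motion: [0.4,-0.4,0.2,0.029,0.006,0.0105,-1,0.4,-0.4,0.2,0.029,0.006,0.0105,-1,0.4,-0.4,0.2,0.029,0.006,0.0105,-1,0,0,0,0.029,0.006,0.0105,-1,0,0,0,0,0,0,-1]

```text
time_s: 4.45
eef_pos: [0.4988, 0.098, 0.1789]
eef_rot: [0.125, 0.839, 0.211, -0.486]
wrist_force: [-0.6, 0.8, 0.2]
opening: 1.002
```

```bash
python3 - <<'E'
from h import *
p,r,o=tool();print(p.round(3),np.round(o["q"],2),o["time_s"]);delta(G-.010*n,Rd)
a=ctrl.camera("scene");b=ctrl.camera("top")
f=lambda im,x,y:cv2.resize(im[y:y+125,x:x+100],(400,500),interpolation=cv2.INTER_CUBIC)
cv2.imwrite('pics/d.png',np.hstack([f(a,265,115),f(b,190,125)]))
for cam in("scene","top"):
  for nm in("dial_grip","cup","mixer"):
    for d in ctrl.landmark_of(cam,nm):
      w=toW(cam,d["point"])
      if w[1]>0: print(cam,nm,round(d["conf"],2),w.round(4))
E
```

```text
[0.499 0.098 0.179] [-0.3  -0.32  2.21  0.46  0.92  0.55] 4.45
shift tool [ 0.0906 -0.0059  0.0018]
rotvec deg [-0.36  0.26 -0.54]
scene dial_grip 0.52 [0.5296 0.1219 0.1082]
scene cup 0.91 [0.6196 0.1458 0.1466]
scene mixer 0.78 [0.5893 0.1272 0.0063]
top dial_grip 0.78 [0.5274 0.1203 0.1105]
top cup 0.78 [0.6148 0.1445 0.1452]
top mixer 0.59 [ 0.5799  0.1237 -0.0014]
```

View pics/d.png

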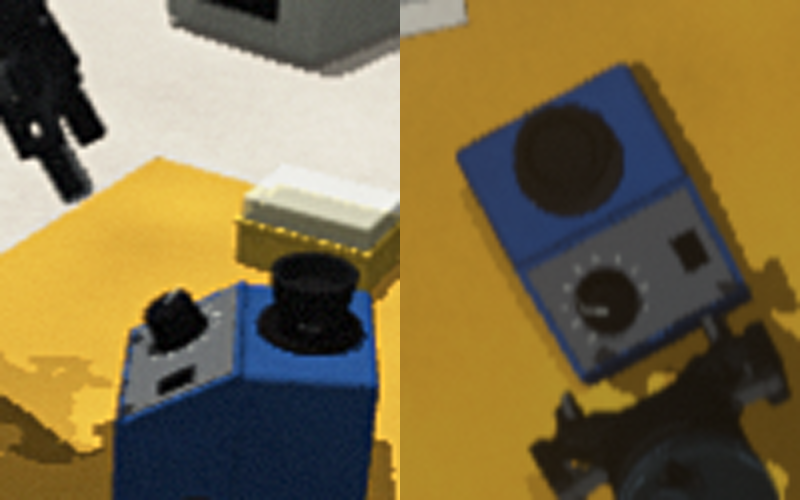

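The crop shows the open fingers straddling the dial axis, with the dial at (607,300) in the right half and the index pointing left. The networks agree with my estimate. I'll advance along the dial axis and close.

>>> carry_out:
  motion: [0,0,0,0.025,-0.003,0.001,-1,0,0,0,0.025,-0.003,0.001,-1,0,0,0,0.02,0,0,-1,0,0,0,0.015,0,0,-1,0,0,0,0.005,0,0,-1]

```text
time_s: 5.35
eef_pos: [0.5426, 0.1215, 0.1103]
eef_rot: [0.13, 0.844, 0.207, -0.477]
wrist_force: [-0.6, 0.2, 0.4]
opening: 0.997
```

```bash
python3 - <<'E'
from h import *
p,r,o=tool();print(p.round(3),o["wrist_force"]);delta(G-.010*n,Rd)
E
```

```text
[0.543 0.122 0.11 ] [-0.59594403  0.21123797  0.39637595]
shift tool [ 0.0061 -0.0058  0.011 ]
rotvec deg [ 0.01 -0.78 -1.4 ]
```

>>> carry_out:
  motion: [0,-0.4,-0.7,0,-0.003,0.006,-1,0,-0.4,-0.7,0,-0.003,0.005,-1,0,0,0,0.005,0,0,-1,0,0,0,0,0,0,-1]

```text
time_s: 5.75
eef_pos: [0.5335, 0.1231, 0.1019]
eef_rot: [0.125, 0.838, 0.217, -0.484]
wrist_force: [-0.9, 0.5, -0.3]
opening: 1.001
```

```bash
python3 - <<'E'
from h import *
p,r,o=tool();print(p.round(3),o["wrist_force"]);delta(G-.010*n,Rd)
E
```

```text
[0.533 0.123 0.102] [-0.86747736  0.49886716 -0.33406336]
shift tool [0.0027 0.0002 0.0005]
rotvec deg [ 0.06 -0.04  0.04]
```

Aligned to within 3 mm. Closing on the knob.

>>> carry_out:
  motion: [0,0,0,0.002,0,0,0,0,0,0,0,0,0,0.3,0,0,0,0,0,0,1,0,0,0,0,0,0,1,0,0,0,0,0,0,1,0,0,0,0,0,0,1,0,0,0,0,0,0,1]

```text
time_s: 6.45
eef_pos: [0.5352, 0.1232, 0.1014]
eef_rot: [0.126, 0.839, 0.217, -0.483]
wrist_force: [0.1, 0.1, 0.2]
opening: -0.001
```

```bash
python3 - <<'E'
from h import *
a=ctrl.camera("scene");b=ctrl.camera("top")
f=lambda im,x,y:cv2.resize(im[y:y+110,x:x+80],(400,550),interpolation=cv2.INTER_CUBIC)
cv2.imwrite('pics/e.png',np.hstack([f(a,270,125),f(b,200,140)]))
p,r,o=tool();print(o["opening"],proj("scene",p)-[270,125],proj("top",p)-[200,140],p)
E
```

```text
-0.002000539666812244 [39.80473941 71.82137506] [40.11440621 57.93217011] [0.53525492 0.12320998 0.101385  ]
```

View pics/e.png

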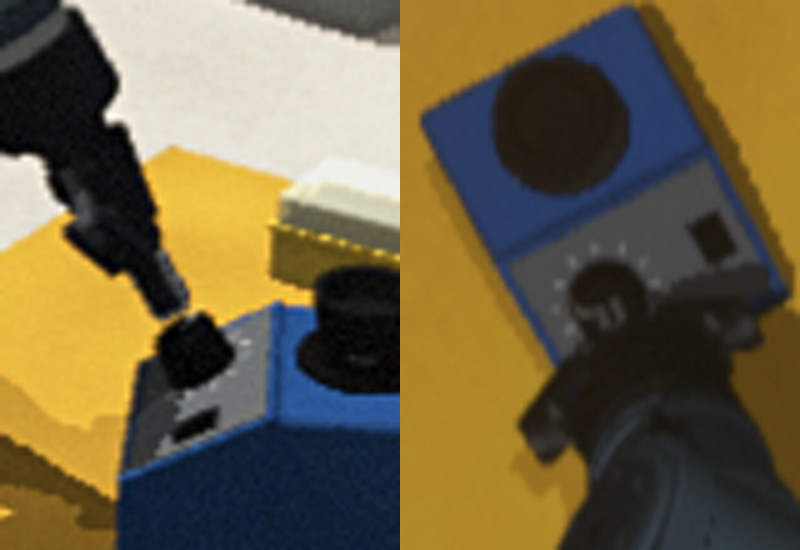

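```bash
python3 - <<'E'
from h import *
p,r,o=tool();x=r.apply([1,0,0]);print(np.round(o["wrist_force"],1),x)
for d in(0,.01,.02,.03,.04): print(d,(5*(proj("scene",p-d*x)-[270,125])).round(),(5*(proj("top",p-d*x)-[200,140])).round())
P=G-.015*n
for h in(0,.015,.027): print("dial",h,(5*(proj("scene",P+h*n)-[270,125])).round(),(5*(proj("top",P+h*n)-[200,140])).round())
E
```

```text
[-0.3 -0.9  0.9] [ 0.43977877  0.24265471 -0.86470418]
0 [199. 359.] [201. 290.]
0.01 [191. 345.] [203. 296.]
0.02 [182. 331.] [206. 303.]
0.03 [174. 316.] [209. 310.]
0.04 [165. 302.] [212. 316.]
dial 0 [202. 369.] [199. 289.]
dial 0.015 [189. 348.] [203. 298.]
dial 0.027 [179. 330.] [207. 306.]
```

```bash
python3 - <<'E'
from h import *
p=np.array([.4988,.098,.1789]);x=-n
for sg in(1,-1):
  for b in(.0,.013,.03,.045): 
    q=p+sg*.046*Y-b*x;print(sg,b,(4*(proj("scene",q)-[265,115])).round(),(4*(proj("top",q)-[190,125])).round())
print(o:=ctrl.get_obs()["joint_efforts"])
E
```

```text
1 0.0 [113. 257.] [292. 300.]
1 0.013 [103. 241.] [296. 308.]
1 0.03 [ 90. 220.] [302. 317.]
1 0.045 [ 79. 201.] [306. 326.]
-1 0.0 [123. 196.] [161. 374.]
-1 0.013 [114. 181.] [163. 382.]
-1 0.03 [102. 161.] [167. 393.]
-1 0.045 [ 91. 143.] [170. 403.]
[ 3.10420422e-03 -2.69826955e+01 -3.02330875e+01  1.33640293e+00
 -1.09137643e+00  3.88325116e-04]
```

The picture shows the shut fingertips on top of the knob (scene half at about (180,310)), not around it. Checked against both cameras, the visible tips lie about 25–30 mm behind the reported TCP along the tool axis, in the open pose too. So the reported TCP runs ahead of the real tips. I'll open, advance carefully and re-measure.

>>> carry_out:
  motion: [0,0,0,-0.005,0,0,-1,0,0,0,0,0,0,-1,0,0,0,0,0,0,-1,0,0,0,0,0,0,-1,0,0,0,0,0,0,-1,0,0,0,0,0,0,-1,0,0,0,0.01,0,0,-1,0,0,0,0,0,0,-1]

```text
time_s: 7.35
eef_pos: [0.5376, 0.1243, 0.0976]
eef_rot: [0.126, 0.839, 0.217, -0.482]
wrist_force: [-1.0, 0.4, 0.1]
opening: 1.0
```

```bash
python3 - <<'E'
from h import *
a=ctrl.camera("scene");b=ctrl.camera("top")
f=lambda im,x,y:cv2.resize(im[y:y+110,x:x+80],(400,550),interpolation=cv2.INTER_CUBIC)
A=f(a,270,125);B=f(b,200,140)
p,r,o=tool();x=r.apply([1,0,0]);y=r.apply([0,1,0])
for sg in(1,-1):
  for d in(.013,.04):
    q=p-d*x+sg*.0425*y
    for im,cam,of in((A,"scene",[270,125]),(B,"top",[200,140])):
      u=(5*(proj(cam,q)-of)).astype(int);cv2.circle(im,tuple(map(int,u)),3,(0,0,255) if d<.02 else (0,255,0),1)
cv2.imwrite('pics/f.png',np.hstack([A,B]));print(o["opening"],np.round(o["wrist_force"],1),p);delta(G-.010*n,Rd)
E
```

```text
1.0010932390045812 [-0.1 -0.6 -0.7] [0.5378753  0.12412591 0.0984361 ]
shift tool [-0.0025 -0.0011  0.0025]
rotvec deg [ 0.11 -0.23 -0.12]
```

View pics/f.png

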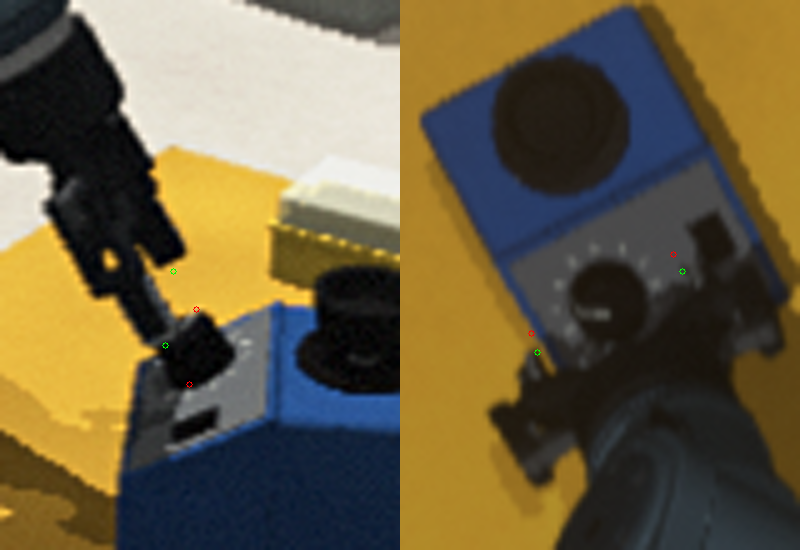

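The open fingertips sit at the green marks, 40 mm behind the reported TCP instead of the expected 13 mm. So the real TCP is about 28 mm short of the reported one along tool x, and I'll allow for that everywhere. I'll advance 25 mm further.

>>> carry_out:
  motion: [0,0,0,0.008,-0.001,0.002,-1,0,0,0,0.008,0,0,-1,0,0,0,0.006,0,0,-1,0,0,0,0,0,0,-1]

```text
time_s: 7.85
eef_pos: [0.5463, 0.1297, 0.0773]
eef_rot: [0.126, 0.84, 0.216, -0.482]
wrist_force: [0.3, 0.4, -1.1]
opening: 0.999
```

```bash
python3 - <<'E'
from h import *
p,r,o=tool();print(p.round(3),np.round(o["wrist_force"],1));delta(G-(.010+.028)*n,Rd)
E
```

```text
[0.546 0.13  0.077] [ 0.3  0.4 -1.1]
shift tool [ 0.0022 -0.0003  0.0007]
rotvec deg [ 0.11 -0.26 -0.15]
```

>>> carry_out:
  motion: [0,0,0,0.002,0,0,-0.3,0,0,0,0,0,0,0,0,0,0,0,0,0,1,0,0,0,0,0,0,1,0,0,0,0,0,0,1,0,0,0,0,0,0,1]

```text
time_s: 8.45
eef_pos: [0.547, 0.1301, 0.0755]
eef_rot: [0.126, 0.84, 0.217, -0.482]
wrist_force: [4.0, 2.0, -5.0]
opening: 0.393
```

Gripped at an opening of about 33 mm. Now turning anticlockwise (negative about tool x).

>>> carry_out:
  motion: [-8,0,0,0,0,0,1,-8,0,0,0,0,0,1,-8,0,0,0,0,0,1,-8,0,0,0,0,0,1,-8,0,0,0,0,0,1,-8,0,0,0,0,0,1,-8,0,0,0,0,0,1]

```text
time_s: 9.15
eef_pos: [0.5457, 0.1312, 0.075]
eef_rot: [0.517, 0.672, 0.425, -0.316]
wrist_force: [-0.7, -0.6, -0.0]
opening: 0.394
```

```bash
python3 - <<'E'
from h import *
p,r,o=tool();t=np.array(o["torque"]);print(p.round(3),np.round(o["wrist_force"],1),t.round(2),r.inv().apply(t).round(2),np.round(o["q"],2),o["opening"]);delta(G-(.010+.028)*n,Rd)
E
```

```text
[0.546 0.131 0.075] [-0.7 -0.6 -0. ] [-0.21  0.43 -0.04] [ 0.05 -0.25 -0.4 ] [-0.19  0.02  2.18  0.6   0.61 -0.58] 0.39355388790854906
shift tool [0.0001 0.001  0.0009]
rotvec deg [58.23 -0.16 -0.07]
```

>>> carry_out:
  motion: [-6,0,0,0,0,0,1,-6,0,0,0,0,0,1,-4,0,0,0,0,0,1]

```text
time_s: 9.45
eef_pos: [0.5451, 0.1312, 0.0747]
eef_rot: [0.61, 0.589, 0.467, -0.251]
wrist_force: [0.4, -0.7, -1.2]
opening: 0.401
```

```bash
cat > q.py <<'E'
from h import *
p,r,o=tool();t=np.array(o["torque"]);print(p.round(3),np.round(o["wrist_force"],1),r.inv().apply(t).round(2),np.round(o["q"],2),o["opening"],o["time_s"]);delta(G-(.010+.028)*n,Rd)
E
python3 q.py
```

```text
[0.545 0.131 0.075] [ 0.4 -0.7 -1.2] [ 0.01 -0.17 -0.47] [-0.19  0.02  2.18  0.6   0.61 -0.87] 0.4005987630750737 9.45
shift tool [0.0001 0.0013 0.0013]
rotvec deg [ 7.503e+01 -1.300e-01 -5.000e-02]
```

>>> carry_out:
  motion: [-5,0,0,0,0,0,1,-5,0,0,0,0,0,1,0,0,0,0,0,0,1]

```text
time_s: 9.75
eef_pos: [0.5449, 0.1312, 0.0747]
eef_rot: [0.66, 0.532, 0.487, -0.208]
wrist_force: [3.4, -7.9, -5.0]
opening: 0.396
```

```bash
python3 q.py
```

```text
[0.545 0.131 0.075] [ 3.4 -7.9 -5. ] [-0.02 -1.55 -0.83] [-0.19  0.02  2.18  0.6   0.61 -1.06] 0.39572125235891437 9.75
shift tool [0.0002 0.0012 0.0016]
rotvec deg [ 8.533e+01 -1.600e-01 -6.000e-02]
```

>>> carry_out:
  motion: [-5,0,0,0,0,0,1,-5,0,0,0,0,0,1,0,0,0,0,0,0,1]

```text
time_s: 10.05
eef_pos: [0.5462, 0.1287, 0.0746]
eef_rot: [0.705, 0.473, 0.501, -0.166]
wrist_force: [0.5, 4.7, -1.2]
opening: 0.392
```

```bash
python3 q.py
```

```text
[0.546 0.129 0.075] [ 0.5  4.7 -1.2] [0.34 0.53 0.01] [-0.19  0.02  2.18  0.6   0.6  -1.23] 0.3916979013586464 10.05
shift tool [ 0.0002  0.0013 -0.001 ]
rotvec deg [ 9.528e+01  3.000e-02 -3.600e-01]
```

The torque about the dial axis has risen to 0.34 N·m and the pads are shifting, so the dial is likely at its stop. I'll open, back off and look.

>>> carry_out:
  motion: [0,0,0,0,0,0,-1,0,0,0,0,0,0,-1,0,0,0,0,0,0,-1,0,0,0,0,0,0,-1,0,0,0,-0.03,0,0,-1,0,0,0,-0.04,0,0,-1,0,0,0,-0.04,0,0,-1,0,0,0,-0.04,0,0,-1]

```text
time_s: 10.85
eef_pos: [0.4747, 0.0938, 0.2017]
eef_rot: [0.7, 0.473, 0.507, -0.169]
wrist_force: [1.7, -1.2, -0.1]
opening: 1.004
```

```bash
python3 - <<'E'
from h import *
a=ctrl.camera("scene");b=ctrl.camera("top")
f=lambda im,x,y:cv2.resize(im[y:y+40,x:x+40],(400,400),interpolation=cv2.INTER_CUBIC)
A=f(a,287,180);B=f(b,220,180)
top=G+.012*n;v=np.array([-.866*c,-.866*s,-.5]);w=np.array([-s,c,0]);u0=(v+w)/2**.5
for im,cam,of in((A,"scene",[287,180]),(B,"top",[220,180])):
  for k in(.005,.018):
    u=(10*(proj(cam,top+k*u0)-of)).astype(int);cv2.circle(im,tuple(map(int,u)),3,(0,255,0),1)
cv2.imwrite('pics/g.png',np.hstack([A,B]))
p,r,o=tool();print(p,o["time_s"],np.round(o["q"],2),o["opening"])
print(r.as_matrix().round(3))
E
```

```text
[0.47800123 0.09221229 0.20714771] 10.95 [-0.35 -0.42  2.22  0.46  1.02 -1.12] 0.9981734482467416
[[ 0.439  0.711  0.549]
 [ 0.24   0.496 -0.834]
 [-0.866  0.498  0.047]]
```

View pics/g.png

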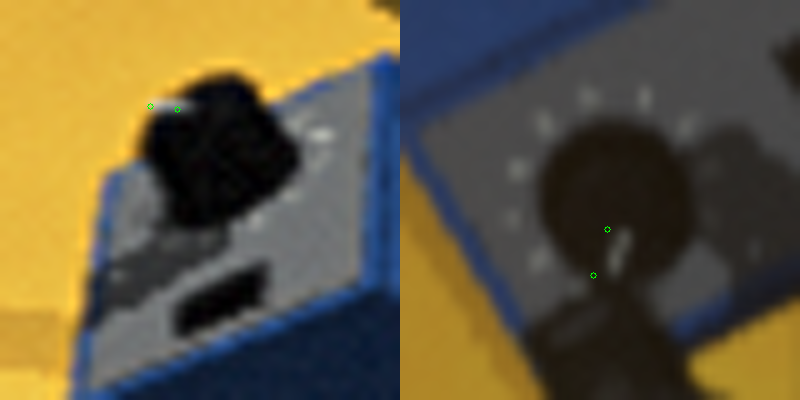

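```bash
python3 - <<'E'
from h import *
v=np.array([-.866*c,-.866*s,-.5]);w=np.array([-s,c,0]);top=G+.012*n
def rayp(cam,uv):
    a=ray(cam,uv,0.0);T=np.array(ctrl.camera_params(cam)["pose"]);o=T[:3,3];d=a-o
    return o+d*((top-o)@n)/(d@n)
def ang(cam,im):
    g=im.min(2).astype(float);uc=proj(cam,top)
    H,W=g.shape;X,Yy=np.meshgrid(np.arange(W),np.arange(H))
    P=np.array([[*rayp(cam,(x,y))] for y in range(int(uc[1])-10,int(uc[1])+11) for x in range(int(uc[0])-10,int(uc[0])+11)])-top
    gg=np.array([g[y,x] for y in range(int(uc[1])-10,int(uc[1])+11) for x in range(int(uc[0])-10,int(uc[0])+11)])
    a=P@v;b=P@w;rad=np.hypot(a,b);k=(rad<.0165)
    wt=np.clip(gg-np.percentile(gg[k],60)-15,0,None)*k
    m=np.array([(wt*a).sum(),(wt*b).sum()])/wt.sum();Cv=np.cov(np.vstack([a,b]),aweights=wt);e,V=np.linalg.eigh(Cv);d=V[:,1];d*=np.sign(d@m)
    print(cam,"centroid",m.round(4),"dir deg (0=lowest)",np.degrees(np.arctan2(d[0],d[1]))-45, "centroid deg",np.degrees(np.arctan2(*m))-45,(wt>0).sum(),e**.5)
for cam in("scene","top"): ang(cam,ctrl.camera(cam)); 
ang("top",cv2.imread("pics/t.png"));ang("scene",cv2.imread("pics/s.png"))
E
```

```text
scene centroid [0.0052 0.01  ] dir deg (0=lowest) 12.14742427253642 centroid deg -17.690320033938683 6 [0.00189601 0.00314609]
top centroid [0.0081 0.0039] dir deg (0=lowest) -1.2728928390515861 centroid deg 19.032789829176636 8 [0.0011122  0.00316768]
top centroid [-0.0011  0.0075] dir deg (0=lowest) -82.56685107181944 centroid deg -53.22222806062055 18 [0.00163423 0.00517276]
scene centroid [-0.0036  0.011 ] dir deg (0=lowest) -52.36861306857387 centroid deg -63.04897456185975 8 [0.00256189 0.00405025]
```

The crop shows the index line parallel to the green lowest-stop marks: in the top half it runs from (628,232) to (613,272). The fit gives −1° with a few degrees of noise. I'll check again with a clear view once the arm is away. Lifting, and turning the tool downward for the tube.

```bash
cat >> h.py <<'E'
Rt=R.from_matrix(np.array([[0,1,0],[0,0,-1],[-1,0,0]],float))
OFF=.028
TU=np.array([.480,-.287,.085-OFF])
E
python3 -c "
from h import *
p=tool()[0];delta(p+[-.02,-.05,.10],Rt)"
```

```text
shift tool [-0.1076  0.0104  0.0349]
rotvec deg [ 33.24  -6.38 -29.51]
```

>>> carry_out:
  motion: [0,0,0,-0.036,0.003,0.012,-1,0,0,0,-0.036,0.003,0.012,-1,0,0,0,-0.036,0.003,0.012,-1,5.6,-1.1,-5,0,0,0,-1,5.6,-1.1,-5,0,0,0,-1,5.6,-1.1,-5,0,0,0,-1,5.6,-1.1,-5,0,0,0,-1,5.6,-1.1,-5,0,0,0,-1,5.6,-1.1,-5,0,0,0,-1,0,0,0,0,0,0,-1]

```text
time_s: 12.05
eef_pos: [0.4532, 0.039, 0.2868]
eef_rot: [-0.478, -0.494, -0.504, 0.523]
wrist_force: [-0.4, -0.1, 0.7]
opening: 1.001
```

```bash
python3 -c "
from h import *
p,r,o=tool();print(p,np.round(o['q'],2),o['time_s']);delta(TU+[0,0,.2],Rt)"
```

```text
[0.45320626 0.03900725 0.28679696] [-0.17 -0.11  1.73 -0.01  1.58 -0.13] 12.05
shift tool [0.0292 0.0399 0.3247]
rotvec deg [-2.02  0.22  3.21]
```

>>> carry_out:
  motion: [-0.4,0,0.6,0.003,0.0045,0.037,-1,-0.4,0,0.6,0.003,0.0045,0.037,-1,-0.4,0,0.6,0.003,0.0045,0.037,-1,-0.4,0,0.6,0.003,0.0045,0.037,-1,-0.4,0,0.6,0.003,0.0045,0.037,-1,0,0,0,0.003,0.0045,0.037,-1,0,0,0,0.003,0.0045,0.037,-1,0,0,0,0.003,0.0045,0.037,-1,0,0,0,0.003,0.0045,0.03,-1,0,0,0,0,0,0,-1]

```text
time_s: 13.05
eef_pos: [0.4921, -0.2917, 0.2398]
eef_rot: [0.506, 0.492, 0.514, -0.488]
wrist_force: [-0.1, 0.3, -0.2]
opening: 1.0
```

```bash
python3 - <<'E'
from h import *
p,r,o=tool();print(p,np.round(o['q'],2),o['time_s']);delta(TU+[0,0,.09],Rt)
a=ctrl.camera("scene");b=ctrl.camera("top")
f=lambda im,x,y,w:cv2.resize(im[y:y+w,x:x+w],(400,400),interpolation=cv2.INTER_CUBIC)
A=f(a,287,180,40);B=f(b,220,180,40);C=f(a,130,170,140)
top=G+.012*n;v=np.array([-.866*c,-.866*s,-.5]);w=np.array([-s,c,0]);u0=(v+w)/2**.5
for im,cam,of in((A,"scene",[287,180]),(B,"top",[220,180])):
  for k in(.007,.0175):
    u=(10*(proj(cam,top+k*u0)-of)).astype(int);cv2.circle(im,tuple(map(int,u)),3,(0,255,0),1)
for d in(.0,.013,.041):
  for sg in(1,-1):
    u=400/140*(proj("scene",p-r.apply([d,sg*.0425,0]))-[130,170]);cv2.circle(C,tuple(map(int,u)),3,(0,255,0) if d>.02 else (0,0,255),1)
cv2.imwrite('pics/i.png',np.hstack([np.vstack([A,B]),cv2.resize(C,(400,400)) if 0 else np.vstack([C,np.zeros_like(C)])])[:600*2])
cv2.imwrite('pics/i.png',cv2.resize(np.hstack([A,B,C]),(800,267)) if 0 else np.vstack([np.hstack([A[:300],B[:300]]),np.hstack([C[:300],C[100:]])]))
for nm in("tube","tube_cap"):
  for cam in("scene","top"):
    for d in ctrl.landmark_of(cam,nm):
      w=toW(cam,d["point"]);print(cam,nm,round(d["conf"],2),w.round(4))
E
```

```text
[ 0.49214704 -0.29174367  0.23980335] [-0.75  0.15  1.56  0.    1.45 -0.79] 13.05
shift tool [ 0.0929 -0.0115 -0.0042]
rotvec deg [ 2.26 -0.63  0.28]
scene tube 0.71 [ 0.3934 -0.2862  0.0016]
scene tube 0.64 [ 0.4823 -0.2851  0.005 ]
top tube 0.45 [ 0.4777 -0.2909  0.0074]
scene tube_cap 0.9 [ 0.4749 -0.2866  0.1092]
scene tube_cap 0.89 [ 0.3914 -0.2866  0.1071]
top tube_cap 0.58 [ 0.4819 -0.2912  0.1115]
top tube_cap 0.23 [ 0.4789 -0.2462  0.0059]
```

View pics/i.png

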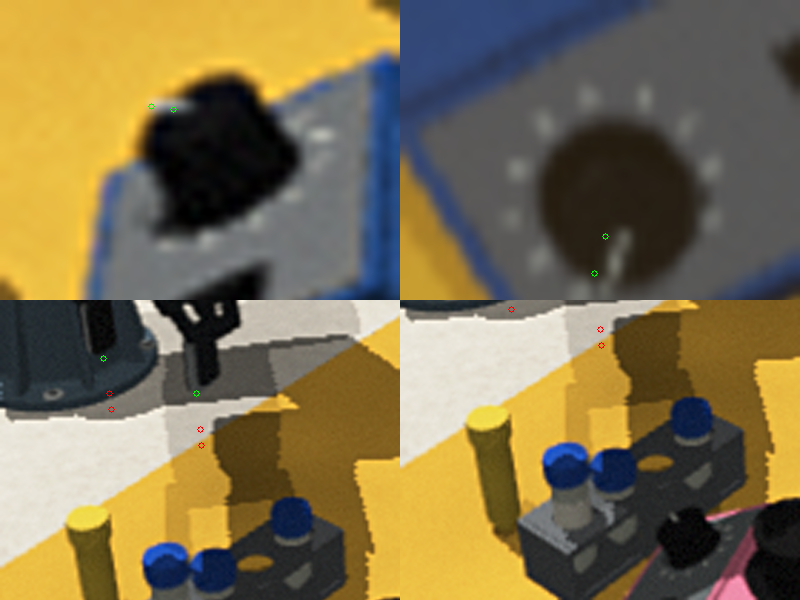

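The dial index points exactly at the first tick (top half, line (622,235)–(612,275), tick at (607,292)), so it is at its lowest stop. The fingertips match the 28 mm offset (green marks). Descending towards the tube.

>>> carry_out:
  motion: [1.1,-0.3,0.1,0.025,-0.006,-0.002,-1,1.1,-0.3,0.1,0.025,-0.006,-0.002,-1,0,0,0,0.025,0,0,-1,0,0,0,0.015,0,0,-1,0,0,0,0,0,0,-1]

```text
time_s: 13.85
eef_pos: [0.4833, -0.2794, 0.1537]
eef_rot: [0.506, 0.497, 0.5, -0.497]
wrist_force: [0.3, 0.6, 0.7]
opening: 1.003
```

```bash
python3 -c "
from h import *
p,r,o=tool();print(p,o['time_s']);delta(TU,Rt)"
```

```text
[ 0.48332497 -0.27938122  0.15367717] 13.85
shift tool [ 0.0967 -0.0041  0.007 ]
rotvec deg [ 0.68  0.35 -0.43]
```

>>> carry_out:
  motion: [0.6,0.3,-0.4,0.02,-0.004,0.007,-1,0,0,0,0,0,0,-1,0,0,0,0.02,0,0,-1,0,0,0,0.02,0,0,-1,0,0,0,0,0,0,-1]

```text
time_s: 14.35
eef_pos: [0.4844, -0.2863, 0.1007]
eef_rot: [0.506, 0.499, 0.498, -0.498]
wrist_force: [-1.1, -0.0, 0.4]
opening: 1.0
```

```bash
python3 -c "
from h import *
p,r,o=tool();print(p,o['time_s'],np.round(o['wrist_force'],1));delta(TU,Rt)"
```

```text
[ 0.48442391 -0.28626481  0.10068089] 14.35 [-1.1 -0.   0.4]
shift tool [ 0.0436 -0.0048  0.0004]
rotvec deg [ 0.42  0.44 -0.54]
```

>>> carry_out:
  motion: [0.4,0.4,-0.5,0.012,-0.005,0,-1,0,0,0,0.015,0,0,-1,0,0,0,0.014,0,0,-1,0,0,0,0.002,0,0,-1,0,0,0,0,0,0,-1]

```text
time_s: 14.85
eef_pos: [0.4819, -0.2877, 0.0591]
eef_rot: [0.503, 0.5, 0.498, -0.5]
wrist_force: [0.1, 0.0, 0.2]
opening: 0.998
```

```bash
python3 -c "
from h import *
p,r,o=tool();print(p,o['time_s'],np.round(o['wrist_force'],1));delta(TU,Rt)"
```

```text
[ 0.48192121 -0.28766568  0.05912005] 14.85 [0.1 0.  0.2]
shift tool [ 0.0021 -0.0019 -0.0007]
rotvec deg [ 0.07  0.25 -0.29]
```

>>> carry_out:
  motion: [0,0,0,0.002,-0.002,0,-0.5,0,0,0,0,0,0,0,0,0,0,0,0,0,1,0,0,0,0,0,0,1,0,0,0,0,0,0,1,0,0,0,0,0,0,1]

```text
time_s: 15.45
eef_pos: [0.4799, -0.2882, 0.0581]
eef_rot: [0.503, 0.5, 0.498, -0.5]
wrist_force: [-0.3, -0.5, -1.1]
opening: 0.379
```

```bash
python3 -c "
from h import *
p,r,o=tool();print(p,o['time_s'],np.round(o['wrist_force'],1),o['opening']);print(r.as_matrix().round(3))"
```

```text
[ 0.47994395 -0.28817885  0.05810043] 15.45 [-0.3 -0.5 -1.1] 0.37892841077859385
[[ 0.005  1.     0.001]
 [-0.005  0.001 -1.   ]
 [-1.     0.005  0.005]]
```

Gripped on the 34 mm cap. Lifting straight up.

>>> carry_out:
  motion: [0,0,0,-0.015,0,0,1,0,0,0,-0.02,0,0,1,0,0,0,-0.02,0,0,1,0,0,0,-0.03,0,0,1,0,0,0,-0.03,0,0,1,0,0,0,-0.03,0,0,1,0,0,0,-0.03,0,0,1,0,0,0,-0.03,0,0,1,0,0,0,-0.02,0,0,1,0,0,0,0,0,0,1]

```text
time_s: 16.45
eef_pos: [0.4794, -0.2867, 0.3029]
eef_rot: [0.507, 0.5, 0.494, -0.499]
wrist_force: [0.2, -0.2, -0.6]
opening: 0.375
```

```bash
python3 - <<'E'
from h import *
p,r,o=tool();print(p,o['time_s'],np.round(o['wrist_force'],1),o['opening'],np.round(o['q'],2))
CU=np.array([.618,.1455]);delta([*CU,.27],Rt)
a=ctrl.camera("scene")
cv2.imwrite('pics/j.png',cv2.resize(a[130:330,110:390],None,fx=2,fy=2,interpolation=cv2.INTER_CUBIC))
for nm in("tube","tube_cap"):
  for cam in("scene","top"):
    if nm=="tube" and cam=="top": ctrl.camera("top")
    for d in ctrl.landmark_of(cam,nm):
      w=toW(cam,d["point"]);print(cam,nm,round(d["conf"],2),w.round(4))
E
```

```text
[ 0.4794155  -0.28674535  0.30288925] 16.45 [ 0.2 -0.2 -0.6] 0.37537079158224884 [-0.75  0.06  1.53  0.    1.53 -0.75]
shift tool [ 0.0299  0.1389 -0.4324]
rotvec deg [ 0.09  0.65 -0.78]
scene tube 0.93 [ 0.482  -0.2825  0.2477]
scene tube 0.78 [ 0.3925 -0.2875  0.0017]
scene tube 0.62 [ 0.4864 -0.1499  0.0045]
top tube 0.47 [ 0.4762 -0.2852  0.2465]
scene tube_cap 0.97 [ 0.4803 -0.2879  0.3557]
scene tube_cap 0.71 [ 0.3929 -0.287   0.1061]
scene tube_cap 0.17 [ 0.4823 -0.2184  0.0005]
```

View pics/j.png

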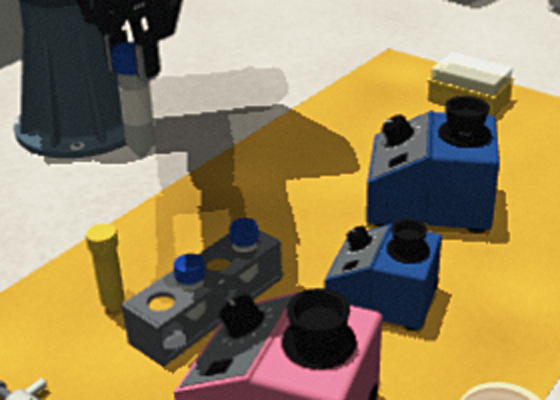

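The tube is held upright at (135,95) in the crop, its tip measured at z ≈ 0.247 (that is, reported TCP z − 0.055). The short tubes are in place at (190,268) and (244,232). Carrying it over to the cup.

>>> carry_out:
  motion: [0,0,0,0.002,0.008,-0.025,1,0,0,0,0.002,0.013,-0.04,1,0,0,0,0.002,0.015,-0.046,1,0,0,0,0.002,0.015,-0.046,1,0,0,0,0.002,0.015,-0.046,1,0,0,0,0.002,0.015,-0.046,1,0,0,0,0.002,0.015,-0.046,1,0,0,0,0.002,0.013,-0.04,1,0,0,0,0,0.01,-0.03,1,0,0,0,0,0,0,1]

```text
time_s: 17.75
eef_pos: [0.5947, 0.0935, 0.2631]
eef_rot: [-0.494, -0.498, -0.504, 0.505]
wrist_force: [-0.4, 0.3, -0.8]
opening: 0.374
```

```bash
cat > m.py <<'E'
from h import *
p,r,o=tool();print(p,o['time_s'],np.round(o['wrist_force'],1),o['opening'])
for cam in("scene","top"):
  ctrl.camera(cam)
  for nm in("tube","tube_cap","cup"):
    for d in ctrl.landmark_of(cam,nm):
      w=toW(cam,d["point"])
      if w[1]>.0: print(cam,nm,round(d["conf"],2),w.round(4))
delta([.618,.1455,.24],Rt)
E
python3 m.py
```

```text
[0.59466357 0.09346022 0.26314014] 17.75 [-0.4  0.3 -0.8] 0.37393455199322223
scene tube 0.66 [0.5944 0.0976 0.21  ]
scene tube_cap 0.92 [0.5957 0.0923 0.3157]
scene cup 0.76 [0.6219 0.1449 0.1442]
top cup 0.65 [0.6158 0.1451 0.1448]
shift tool [ 0.025   0.0228 -0.0576]
rotvec deg [-0.65 -0.11  0.8 ]
```

>>> carry_out:
  motion: [-0.3,0,0.4,0.002,0.008,-0.02,1,-0.3,0,0.4,0.003,0.008,-0.02,1,0,0,0,0,0.007,-0.015,1,0,0,0,0,0,0,1,0,0,0,0,0,0,1]

```text
time_s: 18.65
eef_pos: [0.6201, 0.1426, 0.2609]
eef_rot: [0.499, 0.502, 0.499, -0.5]
wrist_force: [0.2, 0.4, -0.2]
opening: 0.379
```

```bash
python3 m.py
```

```text
[0.62007211 0.1426087  0.26085546] 18.65 [ 0.2  0.4 -0.2] 0.37888313578428556
scene tube 0.98 [0.6229 0.1439 0.206 ]
scene tube_cap 0.75 [0.62   0.1435 0.3148]
scene cup 0.78 [0.6196 0.1466 0.1426]
top cup 0.64 [0.6162 0.1422 0.1439]
shift tool [ 0.0211 -0.0021 -0.0035]
rotvec deg [-0.36 -0.09 -0.14]
```

>>> carry_out:
  motion: [-0.3,0,0,0.01,-0.002,-0.003,1,0,0,0,0.015,0,0,1,0,0,0,0.015,0,0,1,0,0,0,0.008,0,0,1,0,0,0,0,0,0,1]

```text
time_s: 19.55
eef_pos: [0.6168, 0.1449, 0.2073]
eef_rot: [0.499, 0.501, 0.5, -0.5]
wrist_force: [0.6, -1.3, -1.0]
opening: 0.378
```

```bash
python3 m.py
```

```text
[0.61677907 0.14487075 0.20733115] 19.55 [ 0.6 -1.3 -1. ] 0.3782733622730508
scene tube 0.84 [0.6195 0.1488 0.1543]
scene tube_cap 0.75 [0.6157 0.1426 0.258 ]
scene tube_cap 0.22 [0.5897 0.1273 0.0033]
scene cup 0.53 [0.6213 0.1484 0.1445]
top cup 0.55 [0.6153 0.1445 0.1438]
shift tool [-0.0292 -0.0004 -0.0006]
rotvec deg [-0.06 -0.09 -0.3 ]
```

Centred. Now small steps down, watching the force.

>>> carry_out:
  motion: [0,0,0,0.002,0,0,1,0,0,0,0.002,0,0,1,0,0,0,0,0,0,1]

```text
time_s: 20.25
eef_pos: [0.6189, 0.145, 0.2073]
eef_rot: [0.501, 0.502, 0.498, -0.498]
wrist_force: [-0.2, -0.6, 0.3]
opening: 0.38
```

```bash
cat > w.py <<'E'
from h import *
F=[];Z=[]
for i in range(8):
    ctrl.camera("scene");o=ctrl.get_obs();F.append(o["wrist_force"]);Z.append(o["eef_pos"])
print("F",np.mean(F,0).round(2),np.std(F,0).round(2),"pos",np.mean(Z,0).round(4),o["time_s"],o["opening"])
E
python3 w.py
```

```text
F [ 0.09 -0.08 -0.96] [0.7  0.52 0.36] pos [0.6191 0.145  0.2076] 20.65 0.3800617015938553
```

>>> carry_out:
  motion: [0,0,0,0.003,0,0,1,0,0,0,0.002,0,0,1]

```text
time_s: 20.85
eef_pos: [0.6194, 0.145, 0.2027]
eef_rot: [0.501, 0.503, 0.498, -0.498]
wrist_force: [0.2, -1.3, -1.2]
opening: 0.377
```

```bash
python3 w.py
```

```text
F [ 0.09 -0.24 -1.09] [0.28 0.85 0.33] pos [0.6194 0.145  0.2029] 21.25 0.3754868179181501
```

>>> carry_out:
  motion: [0,0,0,0.002,0,0,1]

```text
time_s: 21.35
eef_pos: [0.6198, 0.145, 0.2015]
eef_rot: [0.502, 0.503, 0.498, -0.498]
wrist_force: [-0.2, -0.7, -0.5]
opening: 0.375
```

```bash
python3 w.py
```

```text
F [-0.02  0.   -0.18] [0.34 0.35 0.37] pos [0.6196 0.145  0.2011] 21.75 0.37764529163415966
```

First contact (force +0.8 N). Pressing a few mm more.

>>> carry_out:
  motion: [0,0,0,0.002,-0.0005,0,1]

```text
time_s: 21.85
eef_pos: [0.6195, 0.145, 0.1997]
eef_rot: [0.502, 0.503, 0.498, -0.497]
wrist_force: [0.6, 0.3, 1.5]
opening: 0.373
```

```bash
python3 w.py
```

```text
F [ 0.86 -0.27  1.56] [0.63 0.57 0.29] pos [0.6194 0.145  0.1995] 22.25 0.3802062832938558
```

>>> carry_out:
  motion: [0,0,0,0.0025,-0.0005,0,1]

```text
time_s: 22.35
eef_pos: [0.6194, 0.145, 0.1975]
eef_rot: [0.502, 0.503, 0.498, -0.497]
wrist_force: [1.0, -1.1, 3.0]
opening: 0.382
```

```bash
python3 w.py; python3 m.py; python3 - <<'E'
from h import *
a=ctrl.camera("scene");b=ctrl.camera("top")
f=lambda im,x,y,w:cv2.resize(im[y:y+w,x:x+w],(400,400),interpolation=cv2.INTER_CUBIC)
cv2.imwrite('pics/k.png',np.hstack([f(a,280,125,100),f(b,190,130,100)]))
p,r,o=tool();print(np.degrees(np.arccos(-r.apply([1,0,0])[2])))
E
```

```text
F [1.53 0.07 3.2 ] [0.52 0.79 0.47] pos [0.6193 0.145  0.1972] 22.75 0.37986682687341994
[0.61924559 0.14502866 0.1972591 ] 22.75 [2.5 0.6 3.7] 0.37986682687341994
scene tube 0.69 [0.6238 0.1493 0.1428]
scene tube_cap 0.82 [0.6189 0.1435 0.2488]
scene cup 0.71 [0.4832 0.4493 0.001 ]
scene cup 0.51 [0.6194 0.1473 0.1423]
top tube_cap 0.38 [ 0.5813  0.124  -0.0006]
top cup 0.51 [0.614  0.141  0.1406]
shift tool [-0.0429 -0.0007 -0.0005]
rotvec deg [-0.06 -0.1  -0.54]
0.5370109472052915
```

View pics/k.png

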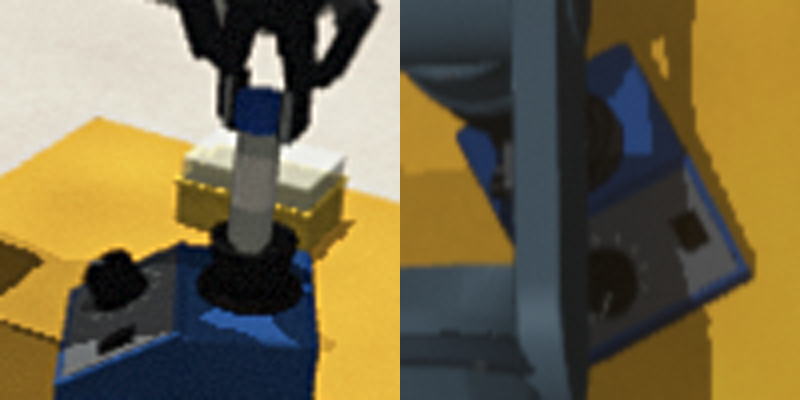

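The tube stands upright in the cup (left half, tip in the cup at (252,245)), held by the cap only, and the dial index is still on its first tick. The net press is about 4.2 N after about 4 mm of travel. Handing in.

```bash
python3 -c "
from bench import ctrl
print(ctrl.hand_in())"
```

```text
the job is handed in; nothing more can be done
None
```

I turned the large blue mixer's dial down to its lowest stop, and the tall tube is now gripped by its cap and pressed in the cup. The job is handed in; no verdict was reported.

**Last checks**
- **Dial:** its index line was on the first tick, seen clearly after the turn and again at the end. The angle fitted from the pictures was noisy: −1° from the top camera, +12° from the scene camera with only 6 pixels. The torque rising to 0.34 N·m at the stop supports that it got there.
- **Press:** net force is about 4.2 N and the tool moved down about 4 mm after first contact. By the stated spring that closes the touch switch, and it is well under 12 N.
- **Tube:** the tool is tilted 0.5° from vertical. The tip is about 2–5 mm from the cup's middle by the networks, whose error is about 4 mm, so this is the least certain check. Sideways force was about 1.5 N.
- **Other things:** the two short tubes were in place in the picture after the lift. I did not check the tip box or the pipette again; the arm stayed well away from both.

**What disagreed:** the reported TCP ran about 28 mm ahead of the visible fingertips. Because of that, the first grip on the dial closed just above the knob. I measured the offset from the pictures and allowed for it in every later move.

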